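Move the filling funnel to the next flask and stopper the filled one

ROBOT

A 6-joint arm with a two-finger parallel gripper is mounted at the origin on the work surface. World frame = base frame: x ahead of the robot, y to its left, z up, the work surface at z = 0. Lengths are in m, angles in degrees, forces in N, time in s.
With the tool pointing down it reaches from about 0.4 to 0.825 m from the base axis. Payload 7 kg.
Tool frame: the origin (TCP) lies on the centre line of the jaws, within the pads' length; the fingertips stand 22 mm ahead of it and the grasp point (between the pads) lies 3 mm ahead of it; z points along the fingers, y is the line along which they close (so a half turn about z gives the same grasp; the last joint's range is limited). The gripper opens to 88 mm and grips with 3 to 60 N. Pads are 19 mm wide; open, the fingers measure 130 mm over their backs; the gripper's body (78 mm by 193 mm) begins 47 mm behind the grasp point.
Start: joints at [-57.29, 20.546, 0.682, 0, -70.136, -16.507], TCP at [0.188, -0.648, 0.249] pointing down, gripper open.
Joint ranges: [-176.03, 176.03], [-82.01, 121.73], [-58.28, 71.71], [-173.87, 95.51], [-174.79, -0.11], [-173.66, 173.66]. Speed limits (degrees/s): [136.94, 136.94, 172.46, 180, 180, 180].

INTERFACE

Orientations are given as [roll, pitch, yaw] about the fixed x, y, z axes, in that order (R = Rz(yaw) Ry(pitch) Rx(roll)).
In Python, from plant import get_state, cams, r gives the robot as it stands.
- The arm moves only by the tool apply_moves, never from a script. Its argument "targets" is a list of rows, each an object with "dp": the shift along the world's x, y, z in m, a list of three; "yaw": the turn about the world's z in degrees. In form: [{"dp": [x, y, z], "yaw": yaw}, ...]. A call has 1 to 20 rows; each row is the pose to reach, as a shift and turn from the pose commanded when the call began; what a row does not reach only later rows make up. A row lasts 1/12 s, in which the tool goes at most 41.7 mm and 7.16 degrees, less where a joint would pass 70% of its speed; a pose out of reach is approached as far as the arm can. A call with a gripper value outside its range is refused whole. "grip" is the gripper command: -1 is fully open, 1 is shut, values between are in proportion, set as the call begins (left out, the last holds). The fingers move at their own pace and stop on an object; "squeeze" is the grip in N (left out, the last holds). Time passes only in rows, so rows that repeat a pose let the fingers close. It gives the time, the measured TCP pose, the force, the opening and the grip force at its end, in the units of the state.
- get_state(): the state, without advancing time (a new reading comes with each control period).
- cams.capture(name): name is "scene" or "top"; returns a dict with "image" (480x640x3 uint8, red, green, blue), "range_z" (480x640 float32, m along the optical axis (not along the pixel's ray), 0 where there is no reading), "fx", "fy", "cx", "cy" (pixels), "R" (3x3) and "t" (3): a world point X has camera coordinates R X + t. Camera axes: x right, y down, z forward; pixel columns grow to the right and rows downward; lengths in m; the calibration is good to about 2 mm. A picture is of the moment at which its call begins.
- r.close_job(): hands the job in; it is judged then, once.
The state is a dict: "time_s": time; "joints": joint angles; "qd": joint speeds; "joint_torque": joint torques, N m; "tcp_pos": TCP position; "eef_rot": TCP orientation; "contact_force": force on the tool from outside, world axes, zero at the start; "moment": the same for the moment, N m; "gripper_width": finger opening in m; "gripper_force": force on a finger pad.
Only numpy, scipy, OpenCV 4.12 (cv2) and the standard library are available. Lean on these libraries where they do the work, as an engineer would, in place of code of your own. Each camera call takes 0.05 s, during which the arm holds its last target. There are 200 camera calls.

TASK

The red-banded flask in the crate has been filled: lift the funnel out of it and lower it into the mouth of the blue-banded flask, upright and fully home, then take the red stopper from the sloping rack and set it upright and fully home in the mouth of the red-banded flask. Lower both into place rather than dropping them, and let go of them. Leave the blue stopper, the sauce bottle, the jar and the tall oil bottle where they stand.

Things in the scene. Friction and masses are not known exactly. Their poses are not given: they have to be found in the camera images.
- crate: Grey open bottle crate fixed to the bench, 210 x 210 mm, walls 60 mm high and 5 mm thick, 2 x 2 cells (cell centres 51 mm either way from the crate's centre along its x and y). Origin: centre of its underside, z up. Each cell holds one container standing on the 5 mm thick floor, with 4 to 6 mm play all round.
- red_flask_mouth (a point): Mouth of the steel flask with the red band and shoulder: centre of its rim, 175 mm above the bench; z up out of it. Flask 170 mm tall: body 90 mm across up to 100 mm, shoulder, neck 52 to 54 mm outside; bore 44 mm across at the rim, at least 60 mm deep. About 0.85 kg, loose in its cell. The funnel sits in this mouth at the start.
- blue_flask_mouth (a point): Mouth of the steel flask with the blue band and shoulder, the same shape as the red one, in another cell of the crate (beside it or diagonally): centre of its rim, z up out of the mouth. Nothing in it at the start.
- funnel_axis (a point): White funnel, 97 mm tall, 0.12 kg. Point: on its axis at the underside of its seating ring (57 mm across); the ring rests on the rim when home, this point then at the mouth point. z up the axis, x towards the handle. Below: tapered spout 45 mm long, 38 mm across at the ring, 30 mm at the tip. Above: cone and collar 84 mm across, its top 52 mm above this point.
- funnel_handle (a point): Where to grip the funnel's green handle, a bar 14 x 14 mm sticking out level and radially from the collar, free from 42 to 96 mm from the axis. Point: middle of the bar's section, 72 mm from the funnel's axis and 44 mm above the ring point (219 mm above the bench at the start). x points outward along the bar, z up.
- red_stopper_centre (a point): Red stopper, 100 mm long, 0.09 kg, at first in a well of the sloping rack, leaning 28 degrees. Point: on its axis, half-way along, at the top face of its flange; z along the axis towards the grip. Below: flange 56 mm across, 5 mm thick, then tapered plug 45 mm long, 39 to 30 mm across. Home: flange underside on the rim, this point 5 mm above the mouth point.
- red_stopper_grip (a point): Centre of the red stopper's square red grip, 32 x 32 mm and 50 mm long, 25 mm along the axis above the stopper's half-way point. z along the axis out of the grip's end, x and y square to its flat sides; in the rack y is level, along the line of the wells.
- blue_stopper_centre (a point): Blue stopper, same shape as the red one, in the other well of the rack, 100 mm away; stays there. This point is half-way along its axis, z towards the grip.
- rack_slope (a point): Sloping drain rack fixed to the bench: white plate 100 x 200 mm tilted 28 degrees, its face looking up and to the rack's -x. Point: middle of the face, 90 mm above the bench; axes: z vertical, x level towards the high side. Two wells 44 mm across, 50 mm either way along y; the stoppers' flanges rest on the face. Face edges 67 and 113 mm above the bench.
- sauce_mid (a point): Yellow sauce bottle, 86 mm across, 168 mm tall, in a cell of the crate (its top 173 mm above the bench). Point: half-way up.
- pickles_mid (a point): Green glass jar with white lid, 88 mm across, 150 mm tall, in a cell of the crate. Point: half-way up.
- oil_mid (a point): Tall amber oil bottle, 64 mm across, 240 mm tall, standing loose on the bench between the crate and the rack. Point: half-way up.
Mind the look-alikes: they are no part of the job. Leave any purple or turquoise look-alike of the part that bears funnel_axis alone.

How it is judged (in metres and radians):
On the way, in this order (a step that is already met when the one before it is completed fails the run):
1. the funnel sits fully home and upright in the blue-banded flask (horizontal distance between funnel_axis and blue_flask_mouth below 0.006 m and z of funnel_axis in the frame of blue_flask_mouth between -0.004 and 0.004 m and angle between funnel_axis's own z axis and vertical below 0.12 rad), for 0.3 s.
2. the red stopper sits fully home and upright in the red-banded flask (horizontal distance between red_stopper_centre and red_flask_mouth below 0.006 m and z of red_stopper_centre in the frame of red_flask_mouth between 0.001 and 0.009 m and angle between red_stopper_centre's own z axis and vertical below 0.12 rad), for 0.3 s.
At the end, for the whole second after the job is handed in: Funnel in the blue and red stopper in the red flask: within 6 mm of the axis and 4 mm of home, upright to 7 deg, released, at rest. Flasks upright (6 deg); blue stopper within 15 mm of its start; sauce, jar and oil bottle within 20 mm of theirs and upright (8 deg) (all of step 1 and all of step 2 and angle between each of red_flask_mouth, blue_flask_mouth's own z axis and vertical below 0.1 rad and distance of blue_stopper_centre from where it was at the start of the episode below 0.015 m and distance of each of sauce_mid, pickles_mid, oil_mid from where it was at the start of the episode below 0.02 m and angle between each of sauce_mid, pickles_mid, oil_mid's own z axis and vertical below 0.15 rad and linear speed of each of red_stopper, funnel below 0.02 m/s); the robot touches nothing.
It fails at once if the sauce bottle, jar or oil bottle is pushed more than 30 mm or tipped (distance of any of sauce_mid, pickles_mid, oil_mid from where it was at the start of the episode above 0.03 m or angle between any of sauce_mid, pickles_mid, oil_mid's own z axis and vertical above 0.35 rad).
It fails at once if the blue stopper is taken out of its well (distance of blue_stopper_centre from where it was at the start of the episode above 0.03 m).
It fails at once if the funnel is dropped into the blue-banded flask (enters faster than 0.4 m/s) (horizontal distance between funnel_axis and blue_flask_mouth below 0.02 m and z of funnel_axis in the frame of blue_flask_mouth below 0.045 m and linear speed of funnel above 0.4 m/s).
It fails at once if the red stopper is dropped into the red-banded flask (enters faster than 0.4 m/s) (horizontal distance between red_stopper_centre and red_flask_mouth below 0.02 m and z of red_stopper_centre in the frame of red_flask_mouth below 0.05 m and linear speed of red_stopper above 0.4 m/s).
It also fails if it takes over 72 s, if anything falls off the work surface, if the arm or the gripper's body presses on something with over 40 N, if the wrist force passes 120 N, or if a joint passes its speed limit or range.

## Working session

There is one attempt and no reset: what is moved stays moved. The work goes in short steps, Python scripts to look and compute and a tool call to move; the robot and the scene stay as the last step left them, time stands still between calls to the robot, and variables do not carry over. Pictures are saved under pics/ and viewed, at most 10 in all, crops included, and the job is handed in when it is done.

Besides the shell and the picture viewer there is one more tool, called after ">>>" by a JSON object that holds its "fn" and its "kwargs", one argument or row to a line. apply_moves: Moves the arm, as the interface text tells. Its arguments: {"type":"object","properties":{"targets":{"type":"array","items":{"type":"object","properties":{"dp":{"type":"array","items":{"type":"number"}},"yaw":{"type":"number"}}}},"grip":{"type":"number"},"squeeze":{"type":"number"}},"required":["targets"]}

```bash
mkdir -p pics; ls
cat > h.py <<'E'
import numpy as np, cv2
from plant import get_state, cams, r
def cap(n, save=None):
    c=cams.capture(n)
    if save: cv2.imwrite(f'pics/{save}.png', c['image'][:,:,::-1])
    z=c['range_z']; v,u=np.mgrid[0:480,0:640]
    P=np.stack([(u-c['cx'])/c['fx']*z,(v-c['cy'])/c['fy']*z,z],-1)
    W=(P-c['t'])@c['R']   # R^T (P-t)
    W[z==0]=np.nan
    return c,W
E
python3 - <<'E'
from h import *
for n in('scene','top'):
    c,W=cap(n,n+'0'); np.savez(n+'0.npz',im=c['image'],W=W)
    print(n,c['fx'],c['cx'],c['cy'],(-c['R'].T@c['t']).round(3),c['R'].round(2).tolist())
s=get_state(); print(s)
E
```

```text
pics
scene 621.7614246802989 324.02880891481215 241.67890827552742 [ 1.553 -0.34   0.887] [[0.32, 0.95, 0.0], [0.56, -0.19, -0.81], [-0.76, 0.26, -0.59]]
top 443.28393270054846 314.53403041396336 239.4949637685776 [0.429 0.013 1.16 ] [[-0.01, -1.0, 0.02], [-0.99, 0.01, -0.17], [0.17, -0.02, -0.99]]
{'time_s': 0.1, 'joints': array([-5.72908437e+01,  2.05896773e+01,  6.40104023e-01, -1.84568344e-02,
       -7.01350694e+01, -1.65060932e+01]), 'qd': array([ 0.01521619,  0.0353612 ,  0.12233898, -0.01380312, -0.04755579,
       -0.01815336]), 'joint_torque': array([-1.09049433e-03, -5.84160948e+01,  2.93750453e+01,  7.01544866e+00,
        1.02289821e-02, -1.69371827e-05]), 'tcp_pos': array([ 0.18822015, -0.64781917,  0.24769581]), 'eef_rot': array([ 1.79913915e+02, -7.41439034e-03, -1.63803216e+02]), 'contact_force': array([-0.04542758,  0.15022069,  0.43892463]), 'moment': array([ 0.04024508, -0.04312614, -0.02821795]), 'gripper_force': 0.0, 'gripper_width': 0.08748470221489137}
```

View pics/scene0.png

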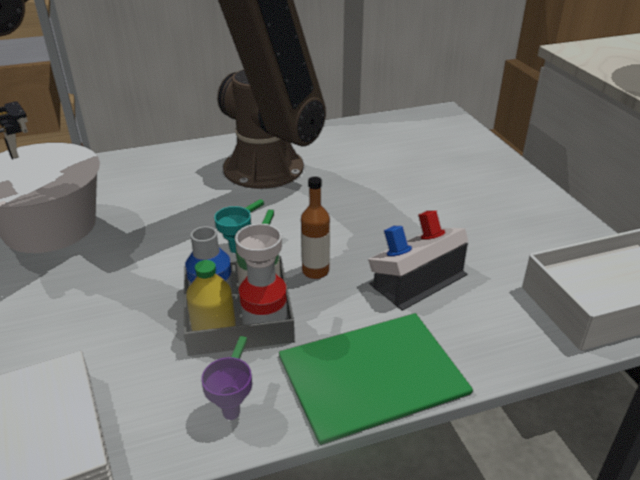

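View pics/top0.png

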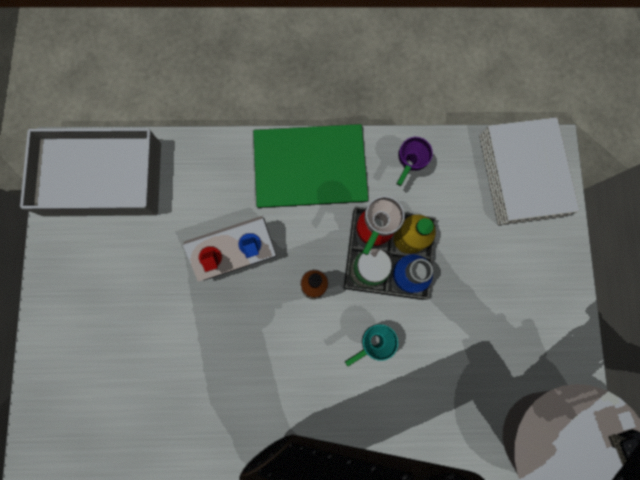

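The pictures show the white funnel in the red flask at top (385,215), with its green handle running to (372,243). The blue flask mouth is diagonal to it at (420,270). The red stopper is at (208,258), the blue stopper at (250,245) and the oil bottle at (314,284). The look-alike funnels are turquoise (380,342) and purple (415,153). The white one in the red-banded flask fits the description.

```bash
cat >> h.py <<'E'
def circ(x,y):
    f=np.ones(len(x),bool)
    for _ in range(8):
        A=np.c_[2*x[f],2*y[f],np.ones(f.sum())]; s=np.linalg.lstsq(A,x[f]**2+y[f]**2,rcond=None)[0]
        R=np.sqrt(s[2]+s[0]**2+s[1]**2); d=abs(np.hypot(x-s[0],y-s[1])-R); f=d<max(2*np.median(d),.002)
    return s[:2].round(4),round(R,4),f.sum()
def hsv(im): return cv2.cvtColor(im,cv2.COLOR_RGB2HSV).astype(int)
def mask(im,W,h0,h1,s0,v0,zl,zh,box=None):
    H=hsv(im); m=(H[...,0]>=h0)&(H[...,0]<=h1)&(H[...,1]>=s0)&(H[...,2]>=v0)&(W[...,2]>zl)&(W[...,2]<zh)
    if box is not None: m&=(W[...,0]>box[0])&(W[...,0]<box[1])&(W[...,1]>box[2])&(W[...,1]<box[3])
    return m
E
python3 - <<'E'
from h import *
t=np.load('top0.npz'); s=np.load('scene0.npz')
for (u,v) in [(385,215),(372,243),(420,270),(425,226),(373,267),(314,284),(208,258),(250,245),(380,325)]: print((u,v),t['W'][v,u].round(3))
W=t['W']; im=t['im']
cw=W[232:262,345:440].reshape(-1,3); print('table z',np.nanmedian(W[300:340,100:200,2]))
# stats of scene cam vs top for surfaces: components above heights
for nm,d in(('top',t),('scene',s)):
    W=d['W'];im=d['im'];H=hsv(im)
    c0=t['W'][226,395][:2]
    def rep(k,m): 
        p=W[m]; print(nm,k,m.sum(), np.nanmedian(p,0).round(4) if m.sum() else '', np.nanmin(p,0).round(3) if m.sum() else '',np.nanmax(p,0).round(3) if m.sum() else '')
    box=[.35,.8,-.35,.45]
    rep('green handle',mask(im,W,45,75,120,60,.195,.24,box))
    rep('red stop',mask(im,W,0,6,150,60,.08,.18,[.3,.8,.1,.5])|mask(im,W,172,180,150,60,.08,.18,[.3,.8,.1,.5]))
    rep('blue stop',mask(im,W,105,125,150,60,.08,.18,[.3,.8,.08,.5]))
    rep('oil',mask(im,W,0,180,0,0,.21,.26,[.4,.6,-.05,.15]))
E
```

```text
(385, 215) [ 0.652 -0.171  0.17 ]
(372, 243) [ 0.579 -0.131  0.224]
(420, 270) [ 0.531 -0.262  0.106]
(425, 226) [ 0.625 -0.261  0.172]
(373, 267) [ 0.534 -0.141  0.156]
(314, 284) [ 0.492 -0.005  0.238]
(208, 258) [0.561 0.237 0.142]
(250, 245) [0.59  0.14  0.143]
(380, 325) [ 0.403 -0.162  0.097]
table z -0.0012597168848508008
top green handle 139 [ 0.5789 -0.1263  0.2247] [ 0.557 -0.142  0.221] [ 0.605 -0.111  0.23 ]
top red stop 355 [0.5637 0.2383 0.1309] [0.534 0.217 0.084] [0.593 0.268 0.146]
top blue stop 370 [0.5947 0.1433 0.1296] [0.566 0.123 0.083] [0.623 0.173 0.147]
top oil 160 [ 0.4999 -0.006   0.2386] [ 0.486 -0.02   0.227] [0.515 0.007 0.243]
scene green handle 77 [ 0.5833 -0.123   0.2256] [ 0.563 -0.137  0.222] [ 0.603 -0.11   0.229]
scene red stop 470 [0.5718 0.2356 0.1178] [0.542 0.218 0.084] [0.599 0.268 0.146]
scene blue stop 503 [0.6036 0.1413 0.1188] [0.573 0.123 0.085] [0.63  0.174 0.147]
scene oil 243 [ 0.5111 -0.0048  0.2323] [ 0.487 -0.017  0.21 ] [0.522 0.012 0.242]
```

Run:
```python
from h import *
t=np.load('top0.npz')['im'];s=np.load('scene0.npz')['im']
a=cv2.resize(t[180:320,180:460],(800,400),interpolation=cv2.INTER_CUBIC)
cv2.imwrite('pics/crop0.png',a[:,:,::-1])
```

```text
(no output)
```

View pics/crop0.png

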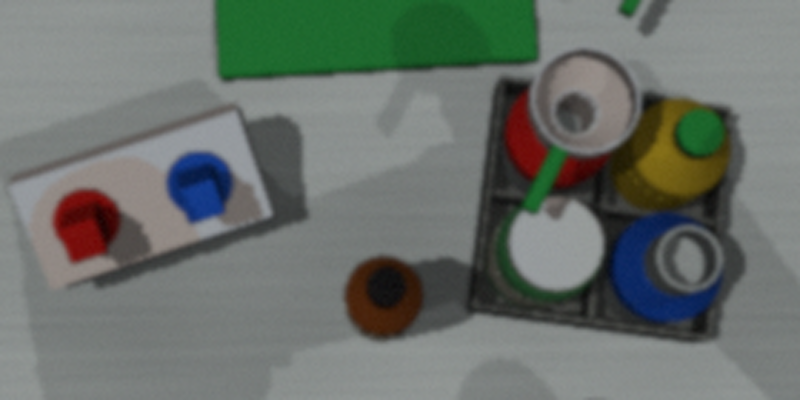

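The enlarged crop confirms the targets: the white funnel is in the red-shouldered flask at crop (585,100), the open blue mouth is at (688,258) and the red stopper is at (85,225).

```bash
cat > m.py <<'E'
from h import *
def look(tag, funnel_guess=None, mouths=()):
    out={}
    for n in('top','scene'):
        c,W=cap(n,tag+n); im=c['image']; np.savez(n+tag+'.npz',im=im,W=W)
        H=hsv(im)
        if funnel_guess is not None:
            g=funnel_guess; d=np.hypot(W[...,0]-g[0],W[...,1]-g[1])
            m=(d<.055)&(W[...,2]>g[2]-.006)&(W[...,2]<g[2]+.008)&(H[...,1]<90); p=W[m]
            print(n,'collar',circ(p[:,0],p[:,1]),np.median(p[:,2]).round(4))
            gm=mask(im,W,45,75,120,60,g[2]-.02,g[2]+.012)&(d<.11); p=W[gm]
            print(n,'handle',gm.sum(),p.mean(0).round(4), 'rot',np.degrees(cv2.fitLine(p[:,:2].astype(np.float32),cv2.DIST_L2,0,.01,.01)[:2].ravel()@[0,0]) , cv2.fitLine(p[:,:2].astype(np.float32),cv2.DIST_L2,0,.01,.01).ravel().round(4))
        for g in mouths:
            d=np.hypot(W[...,0]-g[0],W[...,1]-g[1]); m=(d<.035)&(W[...,2]>.168)&(W[...,2]<.182)&(H[...,1]<90); p=W[m]
            if m.sum()>8: print(n,'mouth',m.sum(),circ(p[:,0],p[:,1]),np.median(p[:,2]).round(4), 'mid',((p.min(0)+p.max(0))/2).round(4),np.ptp(p,axis=0).round(4))
E
python3 - <<'E'
from m import *
look('1',(.65,-.165,.227),[(.538,-.258)])
for n in('top','scene'):
    d=np.load(n+'1.npz');W=d['W'];H=hsv(d['im'])
    # rack face plane
    m=(H[...,1]<60)&(W[...,2]>.06)&(W[...,2]<.125)&(abs(W[...,0]-.58)<.12)&(abs(W[...,1]-.19)<.15); p=W[m]
    # ransac-like plane fit
    f=np.ones(len(p),bool)
    for _ in range(10):
        s=np.linalg.lstsq(np.c_[p[f,:2],np.ones(f.sum())],p[f,2],rcond=None)[0]; e=abs(p[:,2]-np.c_[p[:,:2],np.ones(len(p))]@s); f=e<max(.003,1.5*np.median(e[f]))
    print(n,'plane',s.round(4),'tilt',np.degrees(np.arctan(np.hypot(*s[:2]))).round(2),'dir',np.degrees(np.arctan2(s[1],s[0])).round(2),f.sum(), 'rect',cv2.minAreaRect(p[f][:,:2].astype(np.float32)))
    for k,b in(('red',[(0,8),(172,180)]),('blue',[(105,125)])):
        yb=(.19,.5) if k=='red' else (.08,.2)
        m=sum(mask(d['im'],W,a,c,140,50,.085,.18,[.3,.8,*yb]) for a,c in b)>0; p=W[m]
        top=p[p[:,2]>.125]; print(k,m.sum(),p.mean(0).round(4),'grip',len(top),((top.min(0)+top.max(0))/2).round(4),cv2.minAreaRect(top[:,:2].astype(np.float32)))
E
```

```text
top collar (array([ 0.6405, -0.1596]), np.float64(0.0403), np.int64(189)) 0.2255
top handle 139 [ 0.58   -0.1265  0.2249] rot 0.0 [ 0.8673 -0.4977  0.58   -0.1265]
top mouth 88 (array([ 0.5249, -0.2458]), np.float64(0.0237), np.int64(87)) 0.1738 mid [ 0.5266 -0.2474  0.1736] [0.0454 0.0484 0.0104]
scene collar (array([ 0.6445, -0.1567]), np.float64(0.0403), np.int64(280)) 0.2251
scene handle 76 [ 0.584  -0.1228  0.2254] rot 0.0 [ 0.8838 -0.4679  0.584  -0.1228]
scene mouth 141 (array([ 0.5293, -0.2438]), np.float64(0.0232), np.int64(110)) 0.1726 mid [ 0.5301 -0.2458  0.1729] [0.052  0.0447 0.0095]
top plane [ 0.5003  0.1618 -0.2366] tilt 27.74 dir 17.93 1926 rect ((0.5879873633384705, 0.19657984375953674), (0.09015349298715591, 0.2003742903470993), 18.04856300354004)
red 373 [0.5642 0.2381 0.1213] grip 201 [0.5544 0.2362 0.1365] ((0.5524783730506897, 0.23694714903831482), (0.037494417279958725, 0.03165135532617569), 17.88390350341797)
blue 379 [0.5951 0.1443 0.1206] grip 202 [0.5851 0.1428 0.1358] ((0.5845898985862732, 0.14260254800319672), (0.03694276139140129, 0.03180534392595291), 18.505294799804688)
scene plane [ 0.178   0.1408 -0.0455] tilt 12.79 dir 38.34 390 rect ((0.5975311398506165, 0.20073702931404114), (0.09854230284690857, 0.2039966732263565), 19.61349105834961)
red 478 [0.5724 0.2379 0.1182] grip 170 [0.5618 0.2397 0.1358] ((0.5610693693161011, 0.24063171446323395), (0.035581450909376144, 0.03379338979721069), 9.990165710449219)
blue 517 [0.6034 0.1433 0.119 ] grip 201 [0.5936 0.1443 0.1364] ((0.5911147594451904, 0.14306366443634033), (0.03676694631576538, 0.03047461435198784), 22.917762756347656)
```

>>> {"fn": "apply_moves", "kwargs": {
  "targets": [
    {"dp": [0,0,0.04],"yaw": 0},
    {"dp": [0,0,0.08],"yaw": 0},
    {"dp": [0.1,0.13,0.1],"yaw": -12},
    {"dp": [0.2,0.26,0.1],"yaw": -24},
    {"dp": [0.3,0.39,0.1],"yaw": -36},
    {"dp": [0.398,0.521,0.1],"yaw": -45},
    {"dp": [0.398,0.521,0.1],"yaw": -45},
    {"dp": [0.398,0.521,0.08],"yaw": -45},
    {"dp": [0.398,0.521,0.06],"yaw": -45},
    {"dp": [0.398,0.521,0.05],"yaw": -45},
    {"dp": [0.398,0.521,0.05],"yaw": -45},
    {"dp": [0.398,0.521,0.05],"yaw": -45},
    {"dp": [0.398,0.521,0.05],"yaw": -45},
    {"dp": [0.398,0.521,0.05],"yaw": -45},
    {"dp": [0.398,0.521,0.05],"yaw": -45},
    {"dp": [0.398,0.521,0.05],"yaw": -45},
    {"dp": [0.398,0.521,0.05],"yaw": -45},
    {"dp": [0.398,0.521,0.05],"yaw": -45},
    {"dp": [0.398,0.521,0.05],"yaw": -45},
    {"dp": [0.398,0.521,0.05],"yaw": -45}
  ],
  "grip": -1
}}

```text
time_s: 1.87
tcp_pos: [0.5874, -0.1247, 0.2972]
eef_rot: [-180.0, -0.1, 151.4]
contact_force: [-0.4, 0.2, -0.0]
gripper_width: 0.0877
gripper_force: 0.0
```

>>> {"fn": "apply_moves", "kwargs": {
  "targets": [
    {"dp": [-0.001,-0.001,-0.025],"yaw": 0},
    {"dp": [-0.001,-0.001,-0.05],"yaw": 0},
    {"dp": [-0.001,-0.001,-0.065],"yaw": 0},
    {"dp": [-0.001,-0.001,-0.076],"yaw": 0},
    {"dp": [-0.001,-0.001,-0.076],"yaw": 0},
    {"dp": [-0.001,-0.001,-0.076],"yaw": 0}
  ]
}}

```text
time_s: 2.37
tcp_pos: [0.5852, -0.1288, 0.2229]
eef_rot: [-180.0, -0.0, 151.2]
contact_force: [0.2, -1.0, 0.3]
gripper_width: 0.0875
gripper_force: 0.0
```

>>> {"fn": "apply_moves", "kwargs": {
  "targets": [
    {"dp": [0,0,0],"yaw": 0},
    {"dp": [0,0,0],"yaw": 0},
    {"dp": [0,0,0],"yaw": 0},
    {"dp": [0,0,0],"yaw": 0},
    {"dp": [0,0,0],"yaw": 0},
    {"dp": [0,0,0],"yaw": 0},
    {"dp": [0,0,0],"yaw": 0},
    {"dp": [0,0,0],"yaw": 0},
    {"dp": [0,0,0],"yaw": 0},
    {"dp": [0,0,0],"yaw": 0},
    {"dp": [0,0,0],"yaw": 0},
    {"dp": [0,0,0],"yaw": 0}
  ],
  "grip": 1,
  "squeeze": 45
}}

```text
time_s: 3.37
tcp_pos: [0.5853, -0.1281, 0.2225]
eef_rot: [180.0, -0.0, 151.2]
contact_force: [1.7, -0.3, -1.3]
gripper_width: 0.0137
gripper_force: 45.1
```

Run:
```python
from m import *
s=get_state(); print(s['tcp_pos'],s['eef_rot'],s['contact_force'],s['moment'],s['gripper_width'],s['gripper_force'])
look('2',(.643,-.158,.227),[(.527,-.245)])
```

```text
[ 0.5853498  -0.1281415   0.22252957] [ 1.79996370e+02 -1.52003953e-03  1.51202472e+02] [ 1.74404181 -0.29101035 -1.27816015] [-0.00709188 -0.34143703 -0.09164913] 0.013721518550330287 45.129629373550415
top collar (array([0., 0.]), np.float64(0.0), np.int64(0)) nan
top handle 12 [ 0.5603 -0.1176  0.2246] rot 0.0 [ 0.2908  0.9568  0.5603 -0.1176]
top mouth 99 (array([ 0.5244, -0.2455]), np.float64(0.0242), np.int64(97)) 0.1735 mid [ 0.5245 -0.2469  0.173 ] [0.0498 0.0492 0.0094]
scene collar (array([ 0.6439, -0.157 ]), np.float64(0.0403), np.int64(289)) 0.2251
scene handle 35 [ 0.5914 -0.1298  0.2259] rot 0.0 [ 0.9328 -0.3603  0.5914 -0.1298]
scene mouth 212 (array([ 0.5281, -0.2424]), np.float64(0.024), np.int64(179)) 0.1729 mid [ 0.5274 -0.2425  0.1731] [0.0567 0.0515 0.0103]
  return _methods._mean(a, axis=axis, dtype=dtype,
  ret = ret.dtype.type(ret / rcount)
```

>>> {"fn": "apply_moves", "kwargs": {
  "targets": [
    {"dp": [0,0,0.006],"yaw": 0},
    {"dp": [0,0,0.014],"yaw": 0},
    {"dp": [0,0,0.024],"yaw": 0},
    {"dp": [0,0,0.036],"yaw": 0},
    {"dp": [0,0,0.05],"yaw": 0},
    {"dp": [0,0,0.064],"yaw": 0},
    {"dp": [0,0,0.075],"yaw": 0},
    {"dp": [0,0,0.075],"yaw": 0},
    {"dp": [-0.02,-0.015,0.075],"yaw": 0},
    {"dp": [-0.04,-0.03,0.075],"yaw": 0},
    {"dp": [-0.06,-0.045,0.075],"yaw": 0},
    {"dp": [-0.08,-0.06,0.075],"yaw": 0},
    {"dp": [-0.1,-0.075,0.075],"yaw": 0},
    {"dp": [-0.1155,-0.0865,0.075],"yaw": 0},
    {"dp": [-0.1155,-0.0865,0.075],"yaw": 0},
    {"dp": [-0.1155,-0.0865,0.075],"yaw": 0},
    {"dp": [-0.1155,-0.0865,0.075],"yaw": 0},
    {"dp": [-0.1155,-0.0865,0.075],"yaw": 0},
    {"dp": [-0.1155,-0.0865,0.075],"yaw": 0}
  ]
}}

```text
time_s: 5.05
tcp_pos: [0.4703, -0.2143, 0.2973]
eef_rot: [-180.0, -0.0, 151.2]
contact_force: [0.0, 0.4, -0.9]
gripper_width: 0.0138
gripper_force: 45.0
```

Run:
```python
from m import *
s=get_state(); print(s['tcp_pos'],s['eef_rot'],s['contact_force'],s['moment'],s['gripper_width'],s['gripper_force'])
look('3',(.528,-.245,.302),[(.527,-.245),(.643,-.158)])
W=np.load('scene3.npz')['W']; H=hsv(np.load('scene3.npz')['im'])
d=np.hypot(W[...,0]-.528,W[...,1]+.245); m=(d<.055)&(W[...,2]>.28)&(W[...,2]<.315)&(H[...,1]<90); p=W[m]
# rim top edge: highest point per azimuth
a=np.degrees(np.arctan2(p[:,1]+.245,p[:,0]-.528))
for k in range(-180,180,30):
    q=p[(a>=k)&(a<k+30)]
    if len(q)>3: print(k,len(q),np.percentile(q[:,2],90).round(4))
```

```text
[ 0.47032239 -0.21432367  0.29728579] [-1.79994124e+02 -2.30963553e-02  1.51235344e+02] [ 0.0073219   0.43300629 -0.91918729] [ 0.02099555 -0.01664676  0.01187873] 0.013808583402203364 44.98015522956848
top collar (array([0., 0.]), np.float64(0.0), np.int64(0)) nan
  return _methods._mean(a, axis=axis, dtype=dtype,
  ret = ret.dtype.type(ret / rcount)
m.py:12: RuntimeWarning: Mean of empty slice.
  print(n,'handle',gm.sum(),p.mean(0).round(4), 'rot',np.degrees(cv2.fitLine(p[:,:2].astype(np.float32),cv2.DIST_L2,0,.01,.01)[:2].ravel()@[0,0]) , cv2.fitLine(p[:,:2].astype(np.float32),cv2.DIST_L2,0,.01,.01).ravel().round(4))
  ret = um.true_divide(
Traceback (most recent call last):
  File "m.py", line 12, in look
    print(n,'handle',gm.sum(),p.mean(0).round(4), 'rot',np.degrees(cv2.fitLine(p[:,:2].astype(np.float32),cv2.DIST_L2,0,.01,.01)[:2].ravel()@[0,0]) , cv2.fitLine(p[:,:2].astype(np.float32),cv2.DIST_L2,0,.01,.01).ravel().round(4))
                                                                   ~~~~~~~~~~~^^^^^^^^^^^^^^^^^^^^^^^^^^^^^^^^^^^^^^^^^^^^^^^^^^
cv2.error: OpenCV(4.12.0) /io/opencv/modules/imgproc/src/linefit.cpp:50: error: (-215:Assertion failed) count > 0 in function 'fitLine2D_wods'
```

```bash
sed -i "s/            print(n,'collar'.*/            if len(p)>20: print(n,'collar',circ(p[:,0],p[:,1]),np.median(p[:,2]).round(4))/; s/            print(n,'handle',gm.sum(),p.mean(0).round(4).*/            if len(p)>5: print(n,'handle',gm.sum(),p.mean(0).round(4))/" m.py
python3 - <<'E'
from m import *
look('3',(.528,-.245,.302),[(.527,-.245),(.643,-.158)])
W=np.load('scene3.npz')['W']; H=hsv(np.load('scene3.npz')['im'])
d=np.hypot(W[...,0]-.528,W[...,1]+.245); m=(d<.055)&(W[...,2]>.28)&(W[...,2]<.315)&(H[...,1]<90); p=W[m]
a=np.degrees(np.arctan2(p[:,1]+.245,p[:,0]-.528))
for k in range(-180,180,30):
    q=p[(a>=k)&(a<k+30)]
    if len(q)>3: print(k,len(q),np.percentile(q[:,2],90).round(4))
E
```

```text
top mouth 115 (array([ 0.641 , -0.1593]), np.float64(0.0237), np.int64(107)) 0.1737 mid [ 0.6422 -0.1591  0.1731] [0.0478 0.0501 0.0102]
scene collar (array([ 0.5285, -0.2426]), np.float64(0.0402), np.int64(260)) 0.2995
scene handle 25 [ 0.4783 -0.2165  0.3006]
scene mouth 217 (array([ 0.5284, -0.2428]), np.float64(0.0241), np.int64(184)) 0.1729 mid [ 0.5277 -0.2426  0.1732] [0.0594 0.0511 0.0103]
scene mouth 236 (array([ 0.6446, -0.1566]), np.float64(0.0239), np.int64(192)) 0.173 mid [ 0.6442 -0.1568  0.1731] [0.056  0.0509 0.0102]
-180 102 0.3008
-150 72 0.3005
-120 20 0.3028
-90 43 0.3004
-60 92 0.3007
-30 126 0.3
0 119 0.2998
30 88 0.3005
60 31 0.3009
90 44 0.3018
120 104 0.3014
150 124 0.3011
```

View pics/3scene.png

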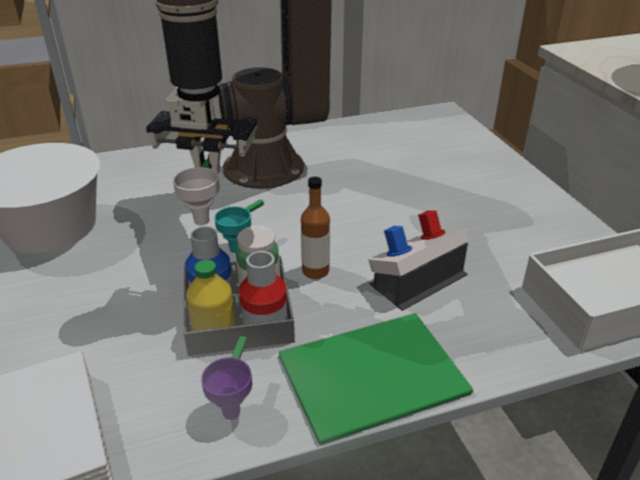

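The scene shows the funnel held level at (197,185) over the blue mouth at (203,238), and the measured centres agree to better than 1 mm. I'll lower it.

>>> {"fn": "apply_moves", "kwargs": {
  "targets": [
    {"dp": [0,0,-0.012],"yaw": 0},
    {"dp": [0,0,-0.024],"yaw": 0},
    {"dp": [0,0,-0.034],"yaw": 0},
    {"dp": [0,0,-0.042],"yaw": 0},
    {"dp": [0,0,-0.05],"yaw": 0},
    {"dp": [0,0,-0.056],"yaw": 0},
    {"dp": [0,0,-0.062],"yaw": 0},
    {"dp": [0,0,-0.067],"yaw": 0},
    {"dp": [0,0,-0.07],"yaw": 0},
    {"dp": [0,0,-0.073],"yaw": 0},
    {"dp": [0,0,-0.075],"yaw": 0},
    {"dp": [0,0,-0.075],"yaw": 0},
    {"dp": [0,0,-0.075],"yaw": 0},
    {"dp": [0,0,-0.075],"yaw": 0}
  ]
}}

```text
time_s: 6.37
tcp_pos: [0.47, -0.2147, 0.2228]
eef_rot: [180.0, 0.0, 151.2]
contact_force: [-0.4, -1.1, -1.6]
gripper_width: 0.0136
gripper_force: 45.0
```

Run:
```python
from m import *
look('4',(.528,-.245,.227),[(.643,-.158)])
```

```text
top mouth 136 (array([ 0.6406, -0.1595]), np.float64(0.0238), np.int64(129)) 0.1736 mid [ 0.6402 -0.1598  0.1736] [0.0515 0.0495 0.0111]
scene collar (array([ 0.5284, -0.2432]), np.float64(0.0405), np.int64(243)) 0.2251
scene handle 27 [ 0.4771 -0.2165  0.2257]
scene mouth 232 (array([ 0.6447, -0.1567]), np.float64(0.0244), np.int64(202)) 0.173 mid [ 0.6437 -0.1565  0.1733] [0.0561 0.0512 0.0104]
```

>>> {"fn": "apply_moves", "kwargs": {
  "targets": [
    {"dp": [0,0,0],"yaw": 0},
    {"dp": [0,0,0],"yaw": 0},
    {"dp": [0,0,0],"yaw": 0},
    {"dp": [0,0,0],"yaw": 0},
    {"dp": [0,0,0],"yaw": 0},
    {"dp": [0,0,0],"yaw": 0},
    {"dp": [0,0,0],"yaw": 0},
    {"dp": [0,0,0],"yaw": 0},
    {"dp": [0,0,0.02],"yaw": 0},
    {"dp": [0,0,0.04],"yaw": 0},
    {"dp": [0,0,0.07],"yaw": 0},
    {"dp": [0,0,0.1],"yaw": 0},
    {"dp": [0,0,0.12],"yaw": 0},
    {"dp": [0,0,0.12],"yaw": 0}
  ],
  "grip": -1
}}

```text
time_s: 7.63
tcp_pos: [0.4715, -0.2154, 0.3475]
eef_rot: [179.9, 0.4, 151.2]
contact_force: [0.5, 0.1, -0.8]
gripper_width: 0.0874
gripper_force: 0.0
```

Run:
```python
from m import *
look('5',(.528,-.245,.227),[(.643,-.158)])
```

```text
top mouth 75 (array([ 0.6413, -0.1596]), np.float64(0.0234), np.int64(73)) 0.1738 mid [ 0.6515 -0.1592  0.1731] [0.0284 0.0501 0.0086]
scene collar (array([ 0.5285, -0.2431]), np.float64(0.0402), np.int64(252)) 0.2251
scene handle 62 [ 0.4688 -0.2097  0.2254]
scene mouth 236 (array([ 0.6451, -0.1566]), np.float64(0.0238), np.int64(199)) 0.1731 mid [ 0.6438 -0.1566  0.1736] [0.0548 0.0508 0.0112]
```

>>> {"fn": "apply_moves", "kwargs": {
  "targets": [
    {"dp": [0.02,0.04,0],"yaw": 5},
    {"dp": [0.03,0.08,0],"yaw": 10},
    {"dp": [0.04,0.12,0],"yaw": 15},
    {"dp": [0.05,0.16,0],"yaw": 20},
    {"dp": [0.06,0.2,0],"yaw": 25},
    {"dp": [0.07,0.24,0],"yaw": 30},
    {"dp": [0.08,0.28,0],"yaw": 35},
    {"dp": [0.085,0.32,0],"yaw": 40},
    {"dp": [0.085,0.36,0],"yaw": 44},
    {"dp": [0.085,0.4,0],"yaw": 46.7},
    {"dp": [0.085,0.44,0],"yaw": 46.7},
    {"dp": [0.085,0.4544,0],"yaw": 46.7},
    {"dp": [0.085,0.4544,-0.04],"yaw": 46.7},
    {"dp": [0.085,0.4544,-0.08],"yaw": 46.7},
    {"dp": [0.085,0.4544,-0.12],"yaw": 46.7},
    {"dp": [0.085,0.4544,-0.137],"yaw": 46.7},
    {"dp": [0.085,0.4544,-0.137],"yaw": 46.7},
    {"dp": [0.085,0.4544,-0.137],"yaw": 46.7},
    {"dp": [0.085,0.4544,-0.137],"yaw": 46.7}
  ]
}}

```text
time_s: 9.32
tcp_pos: [0.5556, 0.24, 0.2068]
eef_rot: [-180.0, 0.1, -162.1]
contact_force: [-0.7, 0.2, -1.0]
gripper_width: 0.0877
gripper_force: 0.0
```

Run:
```python
from h import *
s=get_state(); print(s['tcp_pos'],s['eef_rot'])
for n in('top','scene'):
    c,W=cap(n,'6'+n)
    for k,b in(('red',[(0,8),(172,180)]),('blue',[(105,125)])):
        yb=(.19,.5) if k=='red' else (.08,.2)
        m=sum(mask(c['image'],W,a,e,140,50,.085,.18,[.3,.8,*yb]) for a,e in b)>0; p=W[m]; print(n,k,len(p),p.mean(0).round(4),p.max(0).round(3))
im=cv2.imread('pics/6scene.png')[120:330,340:500]; cv2.imwrite('pics/6c.png',cv2.resize(im,None,fx=2.8,fy=2.8,interpolation=cv2.INTER_CUBIC))
```

```text
[0.55563435 0.23999566 0.20681208] [-1.79997061e+02  8.76848059e-02 -1.62087272e+02]
top red 65 [0.5424 0.2307 0.1317] [0.558 0.247 0.14 ]
top blue 348 [0.5949 0.1429 0.1222] [0.624 0.17  0.146]
scene red 471 [0.5721 0.2377 0.1181] [0.599 0.267 0.146]
scene blue 506 [0.6037 0.1431 0.1181] [0.632 0.173 0.147]
```

View pics/6c.png

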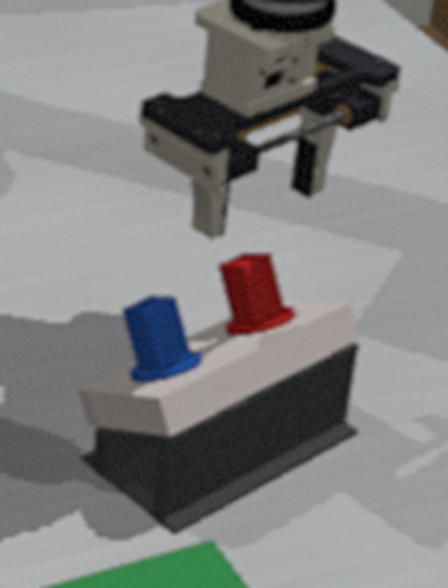

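The crop shows the open fingers (about 210,220 and 305,180) straddling the red grip (250,290) along the line of wells. I'll lower and close.

>>> {"fn": "apply_moves", "kwargs": {
  "targets": [
    {"dp": [0,-0.001,-0.025],"yaw": 0},
    {"dp": [0,-0.001,-0.05],"yaw": 0},
    {"dp": [0,-0.001,-0.065],"yaw": 0},
    {"dp": [0,-0.001,-0.075],"yaw": 0},
    {"dp": [0,-0.001,-0.08],"yaw": 0},
    {"dp": [0,-0.001,-0.08],"yaw": 0},
    {"dp": [0,-0.001,-0.08],"yaw": 0}
  ]
}}

```text
time_s: 10.0
tcp_pos: [0.5555, 0.2391, 0.1267]
eef_rot: [180.0, 0.1, -162.1]
contact_force: [-0.2, -0.5, 0.1]
gripper_width: 0.0878
gripper_force: 0.0
```

>>> {"fn": "apply_moves", "kwargs": {
  "targets": [
    {"dp": [0,0,0],"yaw": 0},
    {"dp": [0,0,0],"yaw": 0},
    {"dp": [0,0,0],"yaw": 0},
    {"dp": [0,0,0],"yaw": 0},
    {"dp": [0,0,0],"yaw": 0},
    {"dp": [0,0,0],"yaw": 0},
    {"dp": [0,0,0],"yaw": 0},
    {"dp": [0,0,0],"yaw": 0},
    {"dp": [0,0,0],"yaw": 0},
    {"dp": [0,0,0],"yaw": 0}
  ],
  "grip": 1,
  "squeeze": 12
}}

```text
time_s: 10.83
tcp_pos: [0.5548, 0.2387, 0.1255]
eef_rot: [180.0, -0.0, -162.1]
contact_force: [-0.9, -0.7, 0.5]
gripper_width: 0.0318
gripper_force: 12.0
```

>>> {"fn": "apply_moves", "kwargs": {
  "targets": [
    {"dp": [-0.0022,-0.0007,0.0044],"yaw": 0},
    {"dp": [-0.0045,-0.0015,0.0088],"yaw": 0},
    {"dp": [-0.0067,-0.0022,0.0132],"yaw": 0},
    {"dp": [-0.0089,-0.0029,0.0177],"yaw": 0},
    {"dp": [-0.0112,-0.0036,0.0221],"yaw": 0},
    {"dp": [-0.0134,-0.0044,0.0265],"yaw": 0},
    {"dp": [-0.0147,-0.0048,0.0291],"yaw": 0},
    {"dp": [-0.0147,-0.0048,0.0291],"yaw": 0},
    {"dp": [-0.0147,-0.0048,0.0291],"yaw": 0}
  ]
}}

```text
time_s: 11.58
tcp_pos: [0.5401, 0.234, 0.1549]
eef_rot: [180.0, 0.0, -162.1]
contact_force: [-0.3, -0.2, -1.4]
gripper_width: 0.0318
gripper_force: 12.0
```

```bash
cat > st.py <<'E'
from h import *
def stop(tag,save=True):
    s=get_state(); print(s['tcp_pos'].round(4),s['contact_force'].round(1),s['gripper_width'])
    t=s['tcp_pos']
    c,W=cap('scene',tag+'scene'); im=c['image']
    b=[t[0]-.1,t[0]+.1,t[1]-.07,t[1]+.07]
    m=mask(im,W,0,8,140,40,t[2]-.11,t[2]+.05,b)|mask(im,W,172,180,140,40,t[2]-.11,t[2]+.05,b)
    v,u=np.nonzero(m); p=W[m]; print('n',len(p),'px',u.min(),u.max(),v.min(),v.max(),'xyz',p.min(0).round(3),p.max(0).round(3))
    # axis via grip-edge: PCA of image mask not used; fit planes by normals clustering
    a=np.radians(t[2]*0); 
    return c,W,m
E
python3 - <<'E'
from st import *
c,W,m=stop('7')
im=c['image'][150:330,340:500,::-1]; cv2.imwrite('pics/7c.png',cv2.resize(im,None,fx=3.2,fy=3.2,interpolation=cv2.INTER_CUBIC))
E
```

```text
[0.5401 0.234  0.1549] [-0.3 -0.2 -1.4] 0.031795913485413586
n 396 px 418 439 195 225 xyz [0.542 0.202 0.116] [0.594 0.259 0.205]
```

View pics/7c.png

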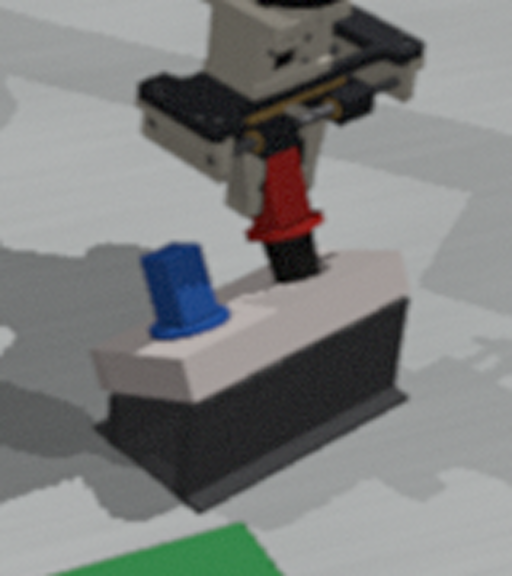

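The crop shows the red stopper gripped by its grip at about 28° lean, with the black plug half out of its well at (290,260). I'll move the tool up-slope so the well's edge turns the stopper upright.

>>> {"fn": "apply_moves", "kwargs": {
  "targets": [
    {"dp": [0.003,0.001,0.001],"yaw": 0},
    {"dp": [0.006,0.002,0.002],"yaw": 0},
    {"dp": [0.009,0.003,0.003],"yaw": 0},
    {"dp": [0.012,0.004,0.004],"yaw": 0},
    {"dp": [0.015,0.005,0.005],"yaw": 0},
    {"dp": [0.018,0.006,0.006],"yaw": 0},
    {"dp": [0.021,0.007,0.0065],"yaw": 0},
    {"dp": [0.024,0.008,0.007],"yaw": 0},
    {"dp": [0.027,0.009,0.0075],"yaw": 0},
    {"dp": [0.03,0.0098,0.008],"yaw": 0},
    {"dp": [0.033,0.0108,0.008],"yaw": 0},
    {"dp": [0.0352,0.0114,0.008],"yaw": 0},
    {"dp": [0.0352,0.0114,0.008],"yaw": 0},
    {"dp": [0.0352,0.0114,0.008],"yaw": 0}
  ]
}}

```text
time_s: 12.8
tcp_pos: [0.5759, 0.2455, 0.1627]
eef_rot: [180.0, 0.1, -162.1]
contact_force: [-1.5, -0.3, -0.1]
gripper_width: 0.032
gripper_force: 12.0
```

Run:
```python
from st import *
c,W,m=stop('8')
im=c['image'][150:330,340:500,::-1]; cv2.imwrite('pics/8c.png',cv2.resize(im,None,fx=3.2,fy=3.2,interpolation=cv2.INTER_CUBIC))
```

```text
[0.5759 0.2455 0.1627] [-1.5 -0.3 -0.1] 0.031968785037729194
n 375 px 423 446 201 230 xyz [0.564 0.217 0.112] [0.627 0.271 0.212]
```

View pics/8c.png

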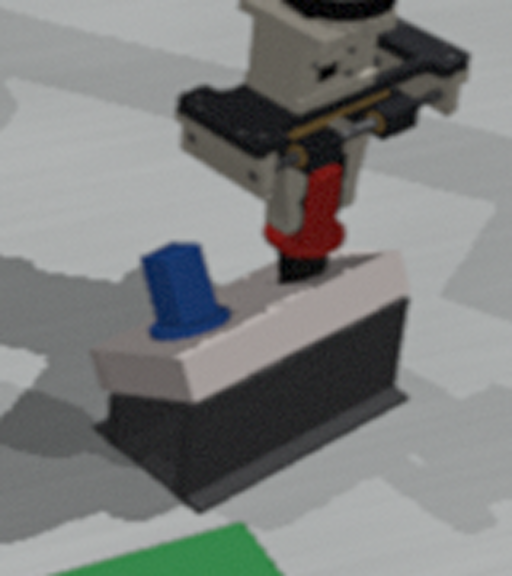

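The crop shows the stopper close to upright at (310,220), with its tip still in the well. I'll squeeze harder, lift it straight up and carry it over the red flask.

>>> {"fn": "apply_moves", "kwargs": {
  "targets": [
    {"dp": [0,0,0],"yaw": 0},
    {"dp": [0,0,0],"yaw": 0},
    {"dp": [0,0,0.015],"yaw": 0},
    {"dp": [0,0,0.035],"yaw": 0},
    {"dp": [0,0,0.065],"yaw": 0},
    {"dp": [0,0,0.1],"yaw": 0},
    {"dp": [0,0,0.137],"yaw": 0},
    {"dp": [0.005,-0.03,0.137],"yaw": 0},
    {"dp": [0.01,-0.065,0.137],"yaw": 0},
    {"dp": [0.02,-0.1,0.137],"yaw": 0},
    {"dp": [0.025,-0.14,0.137],"yaw": 0},
    {"dp": [0.03,-0.18,0.137],"yaw": 0},
    {"dp": [0.04,-0.22,0.137],"yaw": 0},
    {"dp": [0.045,-0.26,0.137],"yaw": 0},
    {"dp": [0.05,-0.3,0.137],"yaw": 0},
    {"dp": [0.06,-0.335,0.137],"yaw": 0},
    {"dp": [0.065,-0.365,0.137],"yaw": 0},
    {"dp": [0.067,-0.39,0.137],"yaw": 0},
    {"dp": [0.067,-0.4035,0.137],"yaw": 0},
    {"dp": [0.067,-0.4035,0.137],"yaw": 0}
  ],
  "squeeze": 30
}}

```text
time_s: 14.52
tcp_pos: [0.6424, -0.1609, 0.2994]
eef_rot: [-180.0, -0.0, -162.3]
contact_force: [0.0, 0.6, -1.1]
gripper_width: 0.0318
gripper_force: 30.0
```

>>> {"fn": "apply_moves", "kwargs": {
  "targets": [
    {"dp": [0,0,0],"yaw": 0},
    {"dp": [0,0,0],"yaw": 0},
    {"dp": [0,0,0],"yaw": 0},
    {"dp": [0,0,0],"yaw": 0}
  ]
}}

```text
time_s: 14.85
tcp_pos: [0.6425, -0.157, 0.2999]
eef_rot: [-180.0, 0.0, -162.0]
contact_force: [-0.2, -0.3, -0.2]
gripper_width: 0.032
gripper_force: 30.0
```

Run:
```python
from m import *
from st import stop
look('9',(.528,-.245,.227),[(.643,-.158)])
c,W,m=stop('9b')
t=get_state()['tcp_pos']
d=np.hypot(W[...,0]-t[0],W[...,1]-t[1])
H=hsv(c['image']); p=W[m]
# flange edge points: radius>20mm
zs=np.arange(.215,.3,.005)
for z in zs:
    q=W[(d<.04)&(abs(W[...,2]-z)<.0025)]; 
    if len(q)>3: print(z.round(3),len(q),(q.min(0)[:2]-t[:2]).round(4),(q.max(0)[:2]-t[:2]).round(4))
im=c['image'][140:330,170:330,::-1]; cv2.imwrite('pics/9c.png',cv2.resize(im,None,fx=3.1,fy=3.1,interpolation=cv2.INTER_CUBIC))
```

```text
top collar (array([ 0.5253, -0.2463]), np.float64(0.0403), np.int64(202)) 0.2258
top handle 136 [ 0.4647 -0.2132  0.2247]
top mouth 49 (array([ 0.6392, -0.1595]), np.float64(0.0228), np.int64(49)) 0.1733 mid [ 0.6277 -0.1584  0.1724] [0.0252 0.0449 0.0087]
scene collar (array([ 0.5285, -0.2431]), np.float64(0.0404), np.int64(225)) 0.2247
scene handle 7 [ 0.4843 -0.22    0.2255]
scene mouth 237 (array([ 0.6443, -0.1565]), np.float64(0.0241), np.int64(200)) 0.1731 mid [ 0.6439 -0.1565  0.1728] [0.0554 0.0512 0.0094]
[ 0.6425 -0.1573  0.2999] [ 0.5  0.5 -0.1] 0.03132627444936243
n 717 px 242 271 189 229 xyz [ 0.624 -0.183  0.251] [ 0.689 -0.132  0.35 ]
0.215 16 [ 0.005  -0.0111] [0.0163 0.0139]
0.22 26 [ 0.0044 -0.0127] [0.016  0.0142]
0.225 35 [ 0.0022 -0.0136] [0.0193 0.014 ]
0.23 39 [-0.0026 -0.0139] [0.0196 0.0141]
0.235 39 [-0.0057 -0.0146] [0.0193 0.0184]
0.24 39 [ 0.0015 -0.0144] [0.0183 0.0183]
0.245 40 [ 0.0023 -0.0159] [0.0215 0.0182]
0.25 41 [ 0.0029 -0.0163] [0.021  0.0183]
0.255 19 [ 0.0156 -0.0112] [0.0213 0.0118]
0.26 29 [-0.0041 -0.0263] [0.0265 0.028 ]
0.265 185 [-0.0148 -0.0261] [0.0305 0.0293]
0.27 58 [-0.0058 -0.0245] [0.0304 0.0279]
0.275 42 [ 0.0094 -0.0122] [0.0204 0.017 ]
0.28 66 [-0.0015 -0.0303] [0.0205 0.034 ]
0.285 84 [-0.0007 -0.0313] [0.0234 0.0347]
0.29 93 [-0.0017 -0.0307] [0.0242 0.0355]
0.295 94 [-0.0011 -0.0313] [0.0215 0.0356]
```

View pics/9c.png

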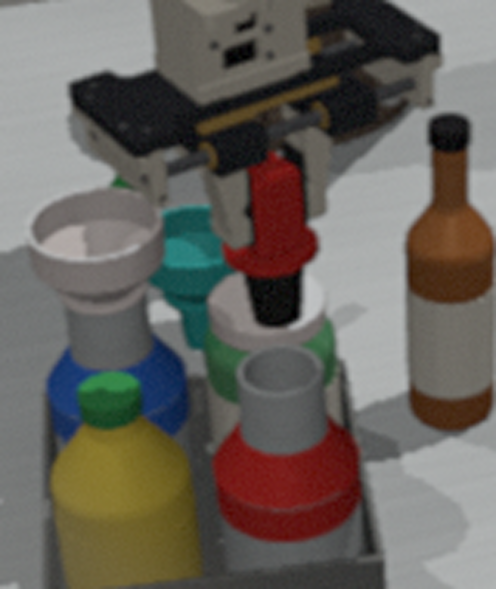

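The crop shows the stopper upright at (275,240) above the red mouth at (280,370), with the funnel home in the blue flask. The measured offsets are about 1 mm and the tilt about 2°. I'll lower it.

>>> {"fn": "apply_moves", "kwargs": {
  "targets": [
    {"dp": [0,0,-0.01],"yaw": 0},
    {"dp": [0,0,-0.02],"yaw": 0},
    {"dp": [0,0,-0.03],"yaw": 0},
    {"dp": [0,0,-0.038],"yaw": 0},
    {"dp": [0,0,-0.046],"yaw": 0},
    {"dp": [0,0,-0.053],"yaw": 0},
    {"dp": [0,0,-0.06],"yaw": 0},
    {"dp": [0,0,-0.066],"yaw": 0},
    {"dp": [0,0,-0.071],"yaw": 0},
    {"dp": [0,0,-0.075],"yaw": 0},
    {"dp": [0,0,-0.078],"yaw": 0},
    {"dp": [0,0,-0.081],"yaw": 0},
    {"dp": [0,0,-0.081],"yaw": 0},
    {"dp": [0,0,-0.081],"yaw": 0}
  ]
}}

```text
time_s: 16.17
tcp_pos: [0.6424, -0.1582, 0.2187]
eef_rot: [-180.0, 0.0, -162.1]
contact_force: [0.4, 1.1, -0.9]
gripper_width: 0.0322
gripper_force: 30.0
```

```bash
cat > z.py <<'E'
from st import *
def fl(tag):
    c,W,m=stop(tag); d=np.hypot(W[...,0]-.6443,W[...,1]+.1565)
    for z in np.arange(.163,.245,.004):
        k=m&(d<.045)&(abs(W[...,2]-z)<.002); q=W[k]
        if len(q)>3: print(z.round(3),len(q),(q.min(0)[:2]-[.6443,-.1565]).round(4),(q.max(0)[:2]-[.6443,-.1565]).round(4))
    return c,W,m
E
python3 -c "
from z import *
fl('10')"
```

```text
[ 0.6424 -0.1582  0.2187] [ 0.4  1.1 -0.9] 0.032153923432387904
n 1262 px 241 284 228 301 xyz [ 0.57  -0.198  0.109] [ 0.69  -0.115  0.269]
0.171 4 [ 0.0095 -0.011 ] [ 0.0148 -0.0026]
0.179 9 [ 0.0006 -0.0272] [0.0239 0.0189]
0.183 103 [-0.0116 -0.0285] [0.0273 0.0242]
0.187 90 [-0.0057 -0.0272] [0.0265 0.0249]
0.191 34 [ 0.006  -0.0146] [0.0183 0.0177]
0.195 25 [ 0.0038 -0.0136] [0.0176 0.0187]
0.199 32 [ 0.0064 -0.0119] [0.0168 0.0162]
0.203 25 [ 0.007  -0.0117] [0.0166 0.018 ]
0.207 32 [ 0.0059 -0.0113] [0.0178 0.0166]
0.211 24 [ 0.0068 -0.0135] [0.0187 0.0164]
0.215 34 [ 0.0042 -0.0128] [0.016  0.0176]
0.219 31 [ 0.0041 -0.0125] [0.0171 0.0178]
0.223 35 [ 0.0038 -0.0147] [0.0175 0.0175]
0.227 25 [ 0.005  -0.0119] [0.015  0.0143]
0.231 41 [-0.0142 -0.013 ] [0.016  0.0168]
0.235 77 [-0.0153 -0.0133] [0.0149 0.0176]
0.239 4 [ 0.0108 -0.0135] [0.0157 0.0097]
```

>>> {"fn": "apply_moves", "kwargs": {
  "targets": [
    {"dp": [0,0,-0.0015],"yaw": 0},
    {"dp": [0,0,-0.003],"yaw": 0},
    {"dp": [0,0,-0.0035],"yaw": 0},
    {"dp": [0,0,-0.0035],"yaw": 0},
    {"dp": [0,0,-0.0035],"yaw": 0}
  ]
}}

```text
time_s: 16.63
tcp_pos: [0.6424, -0.1582, 0.2152]
eef_rot: [-180.0, 0.0, -162.1]
contact_force: [0.1, 0.3, -0.6]
gripper_width: 0.0318
gripper_force: 30.0
```

```bash
python3 -c "
from z import *
c,W,m=fl('11')
d=np.hypot(W[...,0]-.6443,W[...,1]+.1565); k=m&(d<.03)&(d>.021)&(W[...,2]>.175)&(W[...,2]<.195); p=W[k]
s=np.linalg.lstsq(np.c_[p[:,:2]-[.6443,-.1565],np.ones(len(p))],p[:,2],rcond=None)[0]; print(s)"
```

```text
[ 0.6424 -0.1582  0.2152] [ 0.1  0.3 -0.6] 0.031790288621590924
n 1374 px 239 285 229 303 xyz [ 0.572 -0.202  0.105] [ 0.69  -0.115  0.265]
0.175 6 [-0.0072 -0.0278] [ 0.0192 -0.0111]
0.179 65 [-0.0039 -0.0273] [0.0247 0.0253]
0.183 118 [-0.0095 -0.0283] [0.0263 0.0253]
0.187 30 [ 0.0044 -0.0137] [0.0165 0.0189]
0.191 32 [ 0.0069 -0.0142] [0.0175 0.0175]
0.195 33 [ 0.0056 -0.012 ] [0.0181 0.0178]
0.199 27 [ 0.005  -0.0115] [0.0187 0.0167]
0.203 30 [ 0.0044 -0.0117] [0.0174 0.017 ]
0.207 28 [ 0.0062 -0.0128] [0.0163 0.0168]
0.211 27 [ 0.0055 -0.0133] [0.0163 0.0167]
0.215 33 [ 0.0026 -0.0128] [0.0141 0.018 ]
0.219 29 [ 0.0042 -0.0119] [0.0158 0.0178]
0.223 27 [ 0.0048 -0.0117] [0.0169 0.0173]
0.227 38 [-0.0101 -0.012 ] [0.0161 0.0164]
0.231 81 [-0.016  -0.0121] [0.018 0.017]
0.235 4 [ 0.0015 -0.0132] [0.0134 0.0144]
[0.04192239 0.0279804  0.18046114]
```

>>> {"fn": "apply_moves", "kwargs": {
  "targets": [
    {"dp": [0,0,-0.0008],"yaw": 0},
    {"dp": [0,0,-0.0015],"yaw": 0},
    {"dp": [0,0,-0.0015],"yaw": 0},
    {"dp": [0,0,-0.0015],"yaw": 0}
  ]
}}

```text
time_s: 17.02
tcp_pos: [0.6424, -0.1582, 0.2151]
eef_rot: [-180.0, 0.1, -162.1]
contact_force: [-3.0, 1.0, 7.6]
gripper_width: 0.0317
gripper_force: 30.0
```

>>> {"fn": "apply_moves", "kwargs": {
  "targets": [
    {"dp": [0,0,-0.0008],"yaw": 0},
    {"dp": [0,0,-0.0015],"yaw": 0},
    {"dp": [0,0,-0.0015],"yaw": 0},
    {"dp": [0,0,-0.0015],"yaw": 0}
  ]
}}

```text
time_s: 17.35
tcp_pos: [0.6428, -0.1582, 0.2147]
eef_rot: [-179.9, 0.1, -162.1]
contact_force: [-3.7, 3.2, 13.2]
gripper_width: 0.0318
gripper_force: 30.0
```

It is in contact with the rim. I'll ease off, release and retreat.

>>> {"fn": "apply_moves", "kwargs": {
  "targets": [
    {"dp": [0,0,0.002],"yaw": 0},
    {"dp": [0,0,0.0025],"yaw": 0},
    {"dp": [0,0,0.0025],"yaw": 0}
  ]
}}

```text
time_s: 17.6
tcp_pos: [0.6425, -0.1582, 0.2148]
eef_rot: [-180.0, 0.0, -162.1]
contact_force: [-0.7, 1.6, 2.6]
gripper_width: 0.0318
gripper_force: 30.0
```

>>> {"fn": "apply_moves", "kwargs": {
  "targets": [
    {"dp": [0,0,0],"yaw": 0},
    {"dp": [0,0,0],"yaw": 0},
    {"dp": [0,0,0],"yaw": 0},
    {"dp": [0,0,0],"yaw": 0},
    {"dp": [0,0,0],"yaw": 0},
    {"dp": [0,0,0],"yaw": 0},
    {"dp": [0,0,0],"yaw": 0},
    {"dp": [0,0,0.02],"yaw": 0},
    {"dp": [0,0,0.04],"yaw": 0},
    {"dp": [0,0,0.07],"yaw": 0},
    {"dp": [0,0,0.1],"yaw": 0},
    {"dp": [0,0,0.1],"yaw": 0},
    {"dp": [0,0,0.1],"yaw": 0}
  ],
  "grip": -1
}}

```text
time_s: 18.68
tcp_pos: [0.6432, -0.1583, 0.3171]
eef_rot: [-179.9, 0.2, -162.1]
contact_force: [-0.6, -1.1, -0.6]
gripper_width: 0.0878
gripper_force: 0.0
```

```bash
python3 -c "
from z import *
from m import look
c,W,m=fl('12')
d=np.hypot(W[...,0]-.6443,W[...,1]+.1565); k=m&(d<.03)&(d>.021)&(W[...,2]>.17)&(W[...,2]<.195); p=W[k]
s=np.linalg.lstsq(np.c_[p[:,:2]-[.6443,-.1565],np.ones(len(p))],p[:,2],rcond=None)[0]; print('flange',s)
look('12',(.528,-.245,.227))
W=np.load('scene12.npz')['W'];im=np.load('scene12.npz')['im']
p=W[mask(im,W,105,125,140,50,.085,.18,[.3,.8,.08,.2])];print('blue',p.mean(0).round(4))
p=W[mask(im,W,0,180,0,0,.21,.26,[.4,.6,-.05,.1])];print('oil',np.median(p,0).round(4))
im=im[140:330,150:350,::-1]; cv2.imwrite('pics/12c.png',cv2.resize(im,None,fx=3,fy=3,interpolation=cv2.INTER_CUBIC))"
```

```text
[ 0.6432 -0.1583  0.3171] [-0.6 -1.1 -0.6] 0.0878491229852712
n 328 px 248 268 230 251 xyz [ 0.627 -0.175  0.207] [ 0.666 -0.142  0.233]
0.207 20 [-0.0053 -0.0181] [0.0166 0.014 ]
0.211 34 [-0.0063 -0.0179] [0.016 0.014]
0.215 35 [-0.0096 -0.0185] [0.0178 0.0149]
0.219 35 [-0.0085 -0.0188] [0.0218 0.013 ]
0.223 33 [-0.0079 -0.0183] [0.0177 0.0132]
0.227 74 [-0.0172 -0.0184] [0.0171 0.0137]
0.231 96 [-0.0154 -0.0164] [0.0201 0.0139]
flange [0. 0. 0.]
top collar (array([ 0.5253, -0.2463]), np.float64(0.0402), np.int64(204)) 0.2256
top handle 139 [ 0.4648 -0.2131  0.2249]
scene collar (array([ 0.5284, -0.2433]), np.float64(0.0405), np.int64(250)) 0.225
scene handle 26 [ 0.4785 -0.2153  0.2251]
blue [0.6038 0.1431 0.1185]
oil [ 0.5105 -0.0047  0.2325]
```

View pics/12c.png

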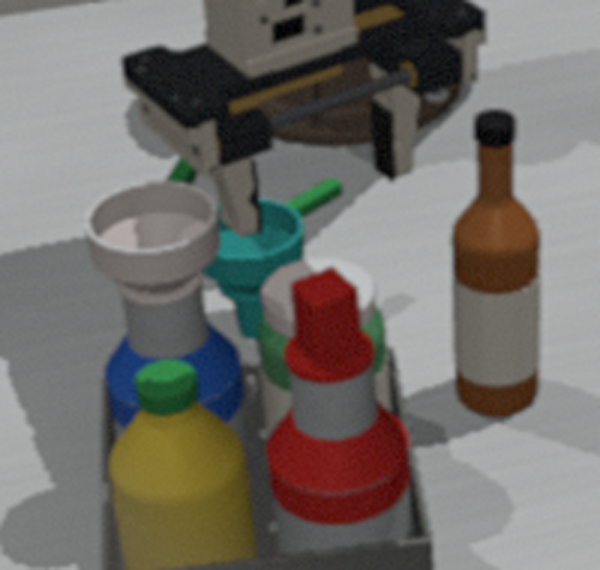

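The stopper appears seated upright at (325,330) and the funnel is home at (150,240). I'll do one numeric check of the flange tilt and centring before handing in.

```bash
python3 -c "
from h import *
for n in('scene','top'):
    d0=np.load(n+'12.npz');W=d0['W'];im=d0['im'];b=[.6,.69,-.2,-.11]
    m=mask(im,W,0,8,130,40,.172,.24,b)|mask(im,W,172,180,130,40,.172,.24,b);p=W[m]
    e=p[(p[:,2]<.19)]; print(n,len(e),'flange mid',((e.min(0)+e.max(0))/2).round(4),'span',np.ptp(e,axis=0).round(4),np.median(e[:,2]).round(4))
    g=p[p[:,2]>.222]; print('top',len(g),((g.min(0)+g.max(0))/2).round(4), np.median(g[:,2]).round(4))
    q=p[(p[:,2]>.226)]; s=np.linalg.lstsq(np.c_[q[:,:2]-q[:,:2].mean(0),np.ones(len(q))],q[:,2],rcond=None)[0]; print('topface slope',s.round(3))
"
```

```text
scene 296 flange mid [ 0.6474 -0.1583  0.182 ] span [0.0464 0.0531 0.0158] 0.18
top 202 [ 0.6455 -0.1589  0.2272] 0.2288
topface slope [-0.033  0.004  0.229]
top 108 flange mid [ 0.6398 -0.1639  0.1806] span [0.0539 0.0456 0.0154] 0.1794
top 61 [ 0.6371 -0.1617  0.2276] 0.2283
topface slope [-0.017  0.014  0.229]
```

```bash
python3 -c "
from plant import r
print(r.close_job())"
```

```text
the job is handed in; nothing more can be done
None
```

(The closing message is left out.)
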